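# Find where the engraver's turntable drags and lock it there

## Task

Move the engraving blocks off the turntable into the wooden tray, then pull the turntable's lock knob fully out. Turn the deck round by its crank peg, feeling for the one place in the turn where it drags markedly harder, and stop it in the middle of that tight place. Push the lock knob fully home so that the deck is held there for the repairer, let go, and leave the other things on the bench alone.

Things in the scene. Friction and masses are not known exactly. Their poses are not given: they have to be found in the camera images.
- stand: Fixed wooden foot of the turntable: round, 300 mm across, 24 mm high, on the bench. Origin at the centre of its underside, on the deck's turning axis; z up. Its -y direction points out along the lock rod. An aluminium lock housing (50 mm wide, top 56 mm above the bench) stands at its -y side from 137 to 157 mm off the axis.
- deck: Round wooden turning deck, 250 mm across, 25 mm thick; turns about the vertical without limit and stays where it is let go. Origin on the axis at its underside, 30 mm above the bench; top 55 mm above the bench. Its x axis points to the crank peg. Lock out: even drag of 0.12 N m (1.3 N at the crank) but for the tight place (see shoe). Lock home: braked, about 0.6 N m.
- crank_grip (a point): The grip point of the crank peg: an upright round peg of dark wood, 18 mm in diameter, that spins freely on its own axis, standing 90 mm from the deck's axis, from the deck's top (55 mm above the bench) to 102 mm above the bench. The point is on its axis, 83 mm above the bench.
- shoe: Small rubber spring shoe in an aluminium holder (top 55 mm high) on the stand, bearing on the deck's rim; origin on the rim. A high place in the rim, not to be seen, drags under it: over about 0.4 rad to each side of the middle the drag grows to about 0.75 N m (8 N at the crank) in the middle. It may be anywhere in the turn, at least 0.7 rad from the start. Not to be handled.
- lock (a joint): Slide of the lock knob, in m: 0 (within 1 mm) is home, with the rod pressed against the deck's rim; 0.020 is fully out, deck free. A spring detent (about 12 N to break) snaps it to either end; the crossing is at 0.010.
- lock_knob (a point): Grip point of the lock knob: an upright dark steel tab, 36 mm wide, 14 mm thick, from 26 to 78 mm above the bench, on a horizontal rod 10 mm thick (rod's axis 42 mm up, its top 47 mm up). The point is the tab's middle, 62 mm up, 222 mm from the deck's axis at home. Its thickness and the rod lie along the stand's y; out is the stand's -y. 58 mm of bare rod inside the tab when home.
- tray: Open wooden tray, fixed: 216 mm (its x) by 186 mm (its y) outside, walls 8 mm thick, 30 mm high; its floor 8 mm above the bench. Origin at the centre of its underside; starts empty.
- block0: One of 3 or 4 alike wooden engraving blocks with a brass plate on top: 50 mm (x) by 34 mm (y) by 22 mm (z), about 60 g; None throughout if not there at this start. Origin at the centre of its underside; starts flat on the deck.
- block1: One of 3 or 4 alike wooden engraving blocks with a brass plate on top: 50 mm (x) by 34 mm (y) by 22 mm (z), about 60 g; None throughout if not there at this start. Origin at the centre of its underside; starts flat on the deck.
- block2: One of 3 or 4 alike wooden engraving blocks with a brass plate on top: 50 mm (x) by 34 mm (y) by 22 mm (z), about 60 g; None throughout if not there at this start. Origin at the centre of its underside; starts flat on the deck.
- block3: One of 3 or 4 alike wooden engraving blocks with a brass plate on top: 50 mm (x) by 34 mm (y) by 22 mm (z), about 60 g; None throughout if not there at this start. Origin at the centre of its underside; starts flat on the deck.
- oil: Bystander: amber glass bottle, 44 mm across, 100 mm high, origin under its centre.
- puck: Bystander: brass puck, 56 mm across, 30 mm high, origin under its centre.
Things that resemble listed ones, but are neither listed nor needed, are in the scene too. What is shaped like the block0 but green is not meant. Leave any blue look-alike of the block3 alone.

How it is judged:
By the outcome, as a careful person would: the job done as asked, in the order asked, and still so for the second after the job is handed in, with the robot touching nothing.
Of block0, block1, block2, block3 only 3 to 4 are there at a start; the rules pass over those that are not, and their reading is None.
At some moment in a run one of block0, block1, block2, block3 may be knocked a few centimetres aside while the robot is not near it.
Once in a run the grip may slacken for a moment while it holds something.
It also fails if it takes over 210 s, if anything falls off the work surface, if the arm or the gripper's body presses on something with over 40 N, if the wrist force passes 120 N, or if a joint passes its speed limit or range.

## Robot

A 6-joint arm with a two-finger parallel gripper is mounted at the origin on the work surface. World frame = base frame: x ahead of the robot, y to its left, z up, the work surface at z = 0. Lengths are in m, angles in rad, forces in N, time in s.
With the tool pointing down it reaches from about 0.25 to 0.775 m from the base axis. Payload 4 kg.
Tool frame: the origin (TCP) lies between the finger pads; the fingertips stand 25 mm ahead of it and the grasp point (between the pads) lies 6 mm ahead of it (robot.tip_reach is the distance from the TCP to the fingertips, in m); z points along the fingers, y is the line along which they close (so a half turn about z gives the same grasp; the last joint's range is limited). The gripper opens to 94 mm and grips with 3 to 60 N. Pads are 16 mm wide; open, the fingers measure 119 mm over their backs; the gripper's body (75 mm by 177 mm) begins 78 mm behind the grasp point.
Start: joints at [1.142, 0.087, 1.371, -0, 1.684, -0.103], TCP at [0.176, 0.521, 0.231] pointing down, gripper open.
Joint ranges: [-3.1, 3.1], [-0.76, 2.03], [0.27, 2.55], [-1.08, 4.22], [0.17, 2.65], [-2.57, 2.57]. Speed limits (rad/s): [2.79, 2.79, 3.14, 3.14, 3.14, 3.14].

## Interface

Orientations are given as [roll, pitch, yaw] about the fixed x, y, z axes, in that order (R = Rz(yaw) Ry(pitch) Rx(roll)).
In Python, from bench import sensors, snapshot, camera_info, ticket, robot gives the robot as it stands.
- The arm moves only by the tool arm_command, never from a script. Its argument "plan" is a list of rows, each an object with "grip": the closure, from -1 (fully open) to 1 (shut); "slide": the shift along the tool's x, y, z normalised to -1 to 1, where 1 is 500 mm, a list of three; "spin": the turn about the tool's z normalised to -1 to 1, where 1 is 5 degrees. A call has 1 to 10 rows; each row shifts and turns the commanded pose from where the row before left it, along the tool's axes as they then stand; what a row does not reach is not made up. A row lasts 1/8 s, in which the tool goes at most 62.5 mm and 10.7 degrees, less where a joint would pass 70% of its speed; a pose out of reach is approached as far as the arm can. A call with a number of a shift or a turn outside -1 to 1 is refused whole. A call with a gripper value outside its range is refused whole. The fingers move at their own pace and stop on an object; the grip force is fixed at half the most. Time passes only in rows, so rows that do not move let the fingers close. It gives the time, the measured TCP pose, the force, the opening and the grip force at its end, in the units of the state.
- sensors.get_obs(): the state, without advancing time (a new reading comes with each control period).
- snapshot(name): name is "side" or "top"; returns the picture (400x640x3 uint8, red, green, blue); there is no depth.
- camera_info(name): a dict with "fx", "fy", "cx", "cy" (pixels), "k1" (the pictures are not rectified: a ray, as slopes to the right and down, at radius r is drawn at 1 + k1 r^2 times it, then the intrinsics apply), "position" and "rotation" of the camera in the world. Camera axes: x right, y up, looking along -z (the intrinsics and any distortion apply to the point x, -y, -z); pixel columns grow to the right and rows downward; lengths in m; the calibration is good to about 2 mm. A picture is of the moment at which its call begins. camera_info takes no time and is no camera call.
- ticket.close_job(): hands the job in; it is judged then, once.
The state is a dict: "time": time; "joint_positions": joint angles; "qvel": joint speeds; "joint_torque": joint torques, N m; "tool_pos": TCP position; "ee_rot": TCP orientation; "wrist_force": force on the tool from outside, world axes, zero at the start; "wrist_torque": the same for the moment, N m; "width": finger opening in m; "finger_force": force on a finger pad.
Only numpy, scipy, OpenCV 4.12 (cv2) and the standard library are available. Lean on these libraries where they do the work, as an engineer would, in place of code of your own. Each camera call takes 0.05 s, during which the arm holds its last target. There are 200 camera calls.

## Working session

There is one attempt and no reset: what is moved stays moved. The work goes in short steps, Python scripts to look and compute and a tool call to move; the robot and the scene stay as the last step left them, time stands still between calls to the robot, and variables do not carry over. Pictures are saved under pics/ and viewed, at most 14 in all, crops included, and the job is handed in when it is done.

Besides the shell and the picture viewer there is one more tool, called after ">>>" as name(argument=value, ...) on one line, values as JSON. arm_command: Moves the arm, as the interface text tells. Scaled input: -1 to 1 covers 500 mm each way for a shift and 5 degrees each way for a turn. Its arguments: {"type":"object","properties":{"plan":{"type":"array","items":{"type":"object","properties":{"grip":{"type":"number"},"slide":{"type":"array","items":{"type":"number"}},"spin":{"type":"number"}}}}},"required":["plan"]}

```bash
ls; mkdir -p pics; python3 - <<'E'
from bench import sensors, snapshot, camera_info, robot
import cv2
for n in("top","side"):
    print(n,camera_info(n)); cv2.imwrite(f"pics/{n}0.png",snapshot(n)[:,:,::-1])
o=sensors.get_obs();print(o); print(robot, robot.tip_reach)
E
```

```text
pics
top {'fx': 369.4646086708093, 'fy': 369.4646086708093, 'cx': 316.25375517950215, 'cy': 194.85640536311473, 'k1': -0.06595058998994191, 'position': array([0.5213947 , 0.03623463, 0.82218897]), 'rotation': array([ 0.11828414, -0.05565846, -1.56405667])}
side {'fx': 496.1076363279432, 'fy': 496.1076363279432, 'cx': 324.5661138677142, 'cy': 191.26531431361434, 'k1': -0.1357196422303283, 'position': array([ 0.49646227, -0.64748219,  0.93686223]), 'rotation': array([ 0.66435272, -0.00816591, -0.15615947])}
{'time': 0.1, 'joint_positions': array([ 1.14188421e+00,  8.78891623e-02,  1.37209852e+00, -1.32378132e-05,
        1.68360279e+00, -1.03114746e-01]), 'qvel': array([-0.0001219 , -0.00151638, -0.00389543, -0.00060415,  0.00040601,
       -0.00061667]), 'joint_torque': array([ 1.93626438e-03, -3.41252768e+01, -3.03301513e+01,  7.18628406e-02,
        3.04784894e-02, -1.10131496e-04]), 'tool_pos': array([0.17586472, 0.52065379, 0.2294191 ]), 'ee_rot': array([-3.13960409e+00, -1.92552828e-04,  2.81579361e+00]), 'wrist_force': array([ 0.35723341, -0.75949851, -0.39943316]), 'wrist_torque': array([ 0.00769588, -0.00044363, -0.03918371]), 'finger_force': 0.0, 'width': 0.09426519188094779}
<Robot object at 0x7fecd83cfb60> 0.025
```

View pics/top0.png

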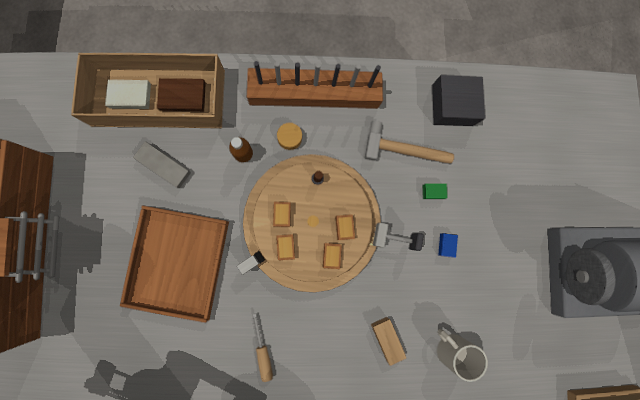

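View pics/side0.png

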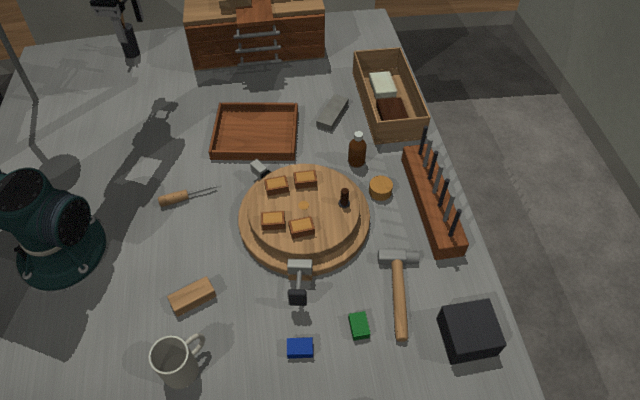

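```bash
cat > h.py <<'E'
import numpy as np, cv2
from scipy.spatial.transform import Rotation as R
from bench import sensors, snapshot, camera_info
def cam(n):
    c=camera_info(n); K=np.array([[c['fx'],0,c['cx']],[0,c['fy'],c['cy']],[0,0,1.]])
    return K,np.array([c['k1'],0,0,0,0.]),R.from_euler('xyz',c['rotation']).as_matrix()@np.diag([1,-1,-1]),np.asarray(c['position'])
def p2w(n,uv,z):
    K,d,M,p=cam(n); q=cv2.undistortPoints(np.array(uv,float).reshape(-1,1,2),K,d)[:,0]
    v=np.c_[q,np.ones(len(q))]@M.T; z=np.broadcast_to(z,len(q))
    return p+v*((z-p[2])/v[:,2])[:,None]
def w2p(n,X):
    K,d,M,p=cam(n); return cv2.projectPoints(((np.atleast_2d(X)-p)@M)[:,None],np.zeros(3),np.zeros(3),K,d)[0][:,0]
def crop(n,box,s,f):
    im=snapshot(n)[:,:,::-1]; x,y,w,h=box
    cv2.imwrite(f,cv2.resize(im[y:y+h,x:x+w],None,fx=s,fy=s,interpolation=cv2.INTER_CUBIC))
E
python3 - <<'E'
from h import *
crop("top",(230,145,200,150),4,"pics/t1.png")
t=p2w("top",[(143,206),(228,220),(208,321),(122,306)],.03); print(t.round(3))
print(np.linalg.norm(t-np.roll(t,-1,0),axis=1))
E
```

```text
[[0.587 0.362 0.03 ]
 [0.56  0.18  0.03 ]
 [0.35  0.216 0.03 ]
 [0.378 0.396 0.03 ]]
[0.18411987 0.21295271 0.18228428 0.21200151]
```

View pics/t1.png

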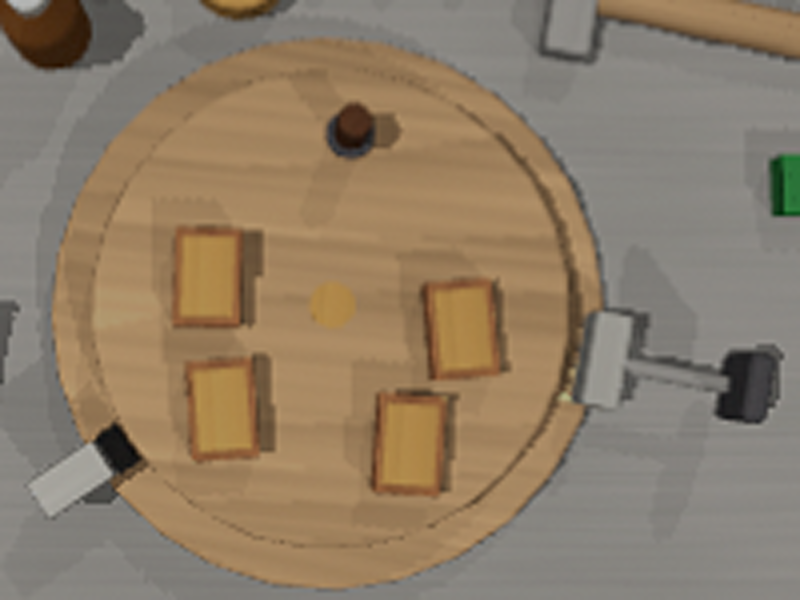

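```bash
python3 - <<'E'
from h import *
def c(l,z): return p2w("top",np.array(l)/4+[230,145]+(-.375),z)
ax=c([(332,305)],.055)[0]; print("axis",ax, c([(334,308)],.055)[0])
for n,l in dict(A=[(177,228),(243,226),(241,327),(174,326)],B=[(188,362),(250,357),(258,455),(195,460)],C=[(425,285),(492,280),(502,370),(435,378)],D=[(378,394),(448,395),(442,494),(374,489)]).items():
    w=c(l,.077); e=w[0]+w[1]-w[2]-w[3]; print(n,w.mean(0).round(4),"long yaw",np.degrees(np.arctan2(e[1],e[0])).round(1),np.linalg.norm(w-np.roll(w,-1,0),axis=1).round(3))
p=c([(354,118)],.102)[0]; print("peg",p,np.linalg.norm((p-ax)[:2]))
h=c([(588,312),(637,317),(622,407),(580,402)],.056);m=h.mean(0);print("housing",m,np.linalg.norm((m-ax)[:2]),np.degrees(np.arctan2(*(m-ax)[1::-1])))
k=c([(757,387)],.078)[0];print("knob",k,np.linalg.norm((k-ax)[:2]),np.degrees(np.arctan2(*(k-ax)[1::-1])))
s=c([(85,470)],.055)[0];print("shoe",s)
sd=lambda u,z:p2w("side",[u],z)[0]
print("side: axis",sd((304,206),.055),"peg",sd((344.5,191),.102),"knob",sd((297,293),.078))
print("world pix",w2p("side",[*(c([(332,305)],.055))]))
o=sensors.get_obs();print(R.from_euler('xyz',o['ee_rot']).as_matrix().round(3))
E
```

```text
axis [0.55848635 0.00128596 0.055     ] [5.56940135e-01 2.34692232e-04 5.50000000e-02]
A [0.5711 0.0645 0.077 ] long yaw -0.5 [0.033 0.051 0.034 0.049]
B [0.5053 0.0564 0.077 ] long yaw 5.3 [0.031 0.049 0.031 0.049]
C [ 0.5463 -0.0644  0.077 ] long yaw 6.2 [0.034 0.046 0.034 0.047]
D [ 0.4887 -0.0376  0.077 ] long yaw -2.8 [0.035 0.049 0.034 0.047]
peg [ 0.64877261 -0.00674515  0.102     ] 0.0906427461531636
housing [ 0.53127183 -0.14270942  0.056     ] 0.1465445250945798 -100.70242138274604
knob [ 0.51723209 -0.21550283  0.078     ] 0.22067916172671634 -100.77438987258553
shoe [0.4731073  0.12666297 0.055     ]
side: axis [ 5.59691614e-01 -4.12221968e-04  5.50000000e-02] peg [ 0.64717072 -0.00834524  0.102     ] knob [ 0.5178364  -0.21934963  0.078     ]
world pix [[303.35844248 205.45308434]]
[[-0.947  0.32  -0.001]
 [ 0.32   0.947 -0.002]
 [ 0.    -0.002 -1.   ]]
```

>>> arm_command(plan=[{"grip":-1,"slide":[0,0,0],"spin":-0.935},{"grip":-1,"slide":[0,0,0],"spin":-0.935},{"grip":-1,"slide":[0,0,0],"spin":-0.935},{"grip":-1,"slide":[0,0,0],"spin":-0.935},{"grip":-1,"slide":[-0.079,-0.0912,0],"spin":0},{"grip":-1,"slide":[-0.079,-0.0912,0],"spin":0},{"grip":-1,"slide":[-0.079,-0.0912,0],"spin":0},{"grip":-1,"slide":[-0.079,-0.0912,0],"spin":0},{"grip":-1,"slide":[-0.079,-0.0912,0],"spin":0}])

```text
time: 1.27
tool_pos: [0.3745, 0.2916, 0.2303]
ee_rot: [3.141, 0.0, -3.141]
wrist_force: [1.2, 0.7, 0.9]
width: 0.0942
finger_force: 0.0
```

>>> arm_command(plan=[{"grip":-1,"slide":[-0.079,-0.0912,0]},{"grip":-1,"slide":[-0.079,-0.0912,0]},{"grip":-1,"slide":[-0.079,-0.0912,0]},{"grip":-1,"slide":[-0.079,-0.0912,0]},{"grip":-1,"slide":[-0.079,-0.0912,0]},{"grip":-1,"slide":[0,0,0.09]},{"grip":-1,"slide":[0,0,0.09]},{"grip":-1,"slide":[0,0,0.06]},{"grip":-1,"slide":[0,0,0]}])

```text
invalid input at $.plan[0]: expected keys grip, slide, spin
```

```bash
python3 - <<'E'
from h import *
crop("top",(230,145,200,150),4,"pics/t2.png")
E
```

```text
(no output)
```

View pics/t2.png

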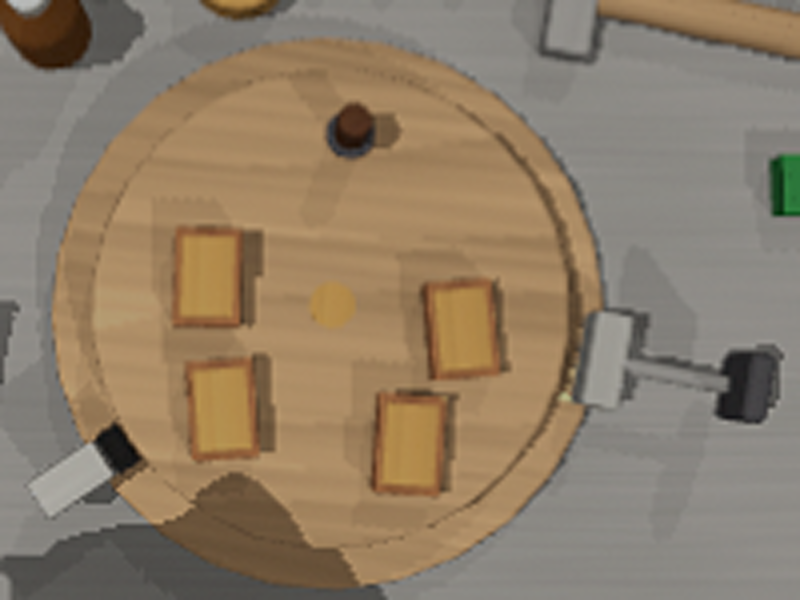

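The call was refused because `spin` was missing. The scene is unchanged: blocks are still at crop (208,277), (223,408), (463,329) and (409,444).

>>> arm_command(plan=[{"grip":-1,"slide":[-0.079,-0.0912,0],"spin":0},{"grip":-1,"slide":[-0.079,-0.0912,0],"spin":0},{"grip":-1,"slide":[-0.079,-0.0912,0],"spin":0},{"grip":-1,"slide":[-0.079,-0.0912,0],"spin":0},{"grip":-1,"slide":[-0.079,-0.0912,0],"spin":0},{"grip":-1,"slide":[0,0,0.09],"spin":0},{"grip":-1,"slide":[0,0,0.09],"spin":0},{"grip":-1,"slide":[0,0,0.06],"spin":0},{"grip":-1,"slide":[0,0,0],"spin":0}])

```text
time: 2.45
tool_pos: [0.5689, 0.0654, 0.1068]
ee_rot: [3.142, -0.008, -3.141]
wrist_force: [-0.2, 0.3, 0.0]
width: 0.094
finger_force: 0.0
```

>>> arm_command(plan=[{"grip":-1,"slide":[-0.004,0,0.024],"spin":0},{"grip":-1,"slide":[0,0,0.023],"spin":0},{"grip":1,"slide":[0,0,0],"spin":0},{"grip":1,"slide":[0,0,0],"spin":0},{"grip":1,"slide":[0,0,0],"spin":0},{"grip":1,"slide":[0,0,0],"spin":0},{"grip":1,"slide":[0,0,0],"spin":0},{"grip":1,"slide":[0,0,-0.03],"spin":0}])

```text
time: 3.45
tool_pos: [0.5722, 0.0653, 0.1011]
ee_rot: [3.142, -0.003, -3.141]
wrist_force: [-0.0, 0.0, -0.2]
width: 0.0375
finger_force: 0.0
```

>>> arm_command(plan=[{"grip":-0.4,"slide":[0,0,0],"spin":0},{"grip":-0.4,"slide":[0,0,0.03],"spin":0},{"grip":1,"slide":[0,0,0],"spin":0},{"grip":1,"slide":[0,0,0],"spin":0},{"grip":1,"slide":[0,0,0],"spin":0},{"grip":1,"slide":[0,0,0],"spin":0}])

```text
time: 4.2
tool_pos: [0.5734, 0.0653, 0.087]
ee_rot: [3.142, 0.0, -3.141]
wrist_force: [-0.8, -0.2, -1.4]
width: 0.0335
finger_force: 30.0
```

>>> arm_command(plan=[{"grip":1,"slide":[0,0,-0.1],"spin":0},{"grip":1,"slide":[0,0,-0.06],"spin":0},{"grip":1,"slide":[0.0193,0.1016,0],"spin":0},{"grip":1,"slide":[0.0193,0.1016,0],"spin":0},{"grip":1,"slide":[0.0193,0.1016,0],"spin":0},{"grip":1,"slide":[0.0193,0.1016,0],"spin":0},{"grip":1,"slide":[0.0193,0.1016,0],"spin":0},{"grip":1,"slide":[0,0,0.1],"spin":0},{"grip":1,"slide":[0,0,0.06],"spin":0},{"grip":1,"slide":[0,0,0],"spin":0}])

```text
time: 5.45
tool_pos: [0.5227, 0.3184, 0.0834]
ee_rot: [-3.138, -0.007, -3.141]
wrist_force: [0.8, -0.8, -0.9]
width: 0.0335
finger_force: 30.0
```

>>> arm_command(plan=[{"grip":1,"slide":[0,0,0.06],"spin":0},{"grip":1,"slide":[0,0,0.021],"spin":0},{"grip":1,"slide":[0,0,0],"spin":0},{"grip":-0.15,"slide":[0,0,0],"spin":0},{"grip":-0.15,"slide":[0,0,0],"spin":0},{"grip":-0.15,"slide":[0,0,0],"spin":0}])

```text
time: 6.2
tool_pos: [0.5254, 0.3195, 0.0475]
ee_rot: [3.141, 0.002, -3.141]
wrist_force: [0.4, -0.3, -0.3]
width: 0.0537
finger_force: 0.0
```

>>> arm_command(plan=[{"grip":-0.15,"slide":[0,0,-0.1],"spin":0},{"grip":-0.15,"slide":[0,0,-0.08],"spin":0},{"grip":-1,"slide":[0.007,-0.105,0],"spin":0},{"grip":-1,"slide":[0.007,-0.105,0],"spin":0},{"grip":-1,"slide":[0.007,-0.105,0],"spin":0},{"grip":-1,"slide":[0.007,-0.105,0],"spin":0},{"grip":-1,"slide":[0.007,-0.105,0],"spin":0},{"grip":-1,"slide":[0,0,0.04],"spin":0},{"grip":-1,"slide":[0,0,0],"spin":0}])

```text
time: 7.32
tool_pos: [0.5065, 0.0562, 0.1154]
ee_rot: [3.141, -0.003, 3.141]
wrist_force: [0.6, -0.5, -0.6]
width: 0.0938
finger_force: 0.0
```

```bash
python3 - <<'E'
from h import *
crop("side",(190,80,220,190),3.6,"pics/s1.png")
E
```

```text
(no output)
```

View pics/s1.png

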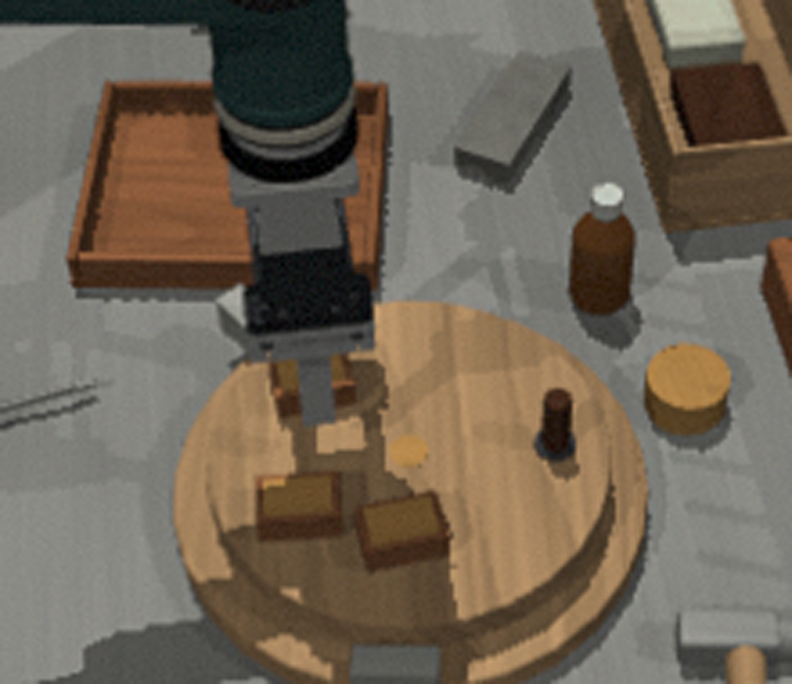

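The gripper stands over block B (crop ~(310,385)). A has left the deck, and C (402,530) and D (300,505) are unchanged.

>>> arm_command(plan=[{"grip":-1,"slide":[0.002,0,0.04],"spin":0},{"grip":-1,"slide":[0,0,0.022],"spin":0},{"grip":1,"slide":[0,0,0],"spin":0},{"grip":1,"slide":[0,0,0],"spin":0},{"grip":1,"slide":[0,0,0],"spin":0},{"grip":1,"slide":[0,0,0],"spin":0},{"grip":1,"slide":[0,0,0],"spin":0},{"grip":1,"slide":[0,0,0],"spin":0},{"grip":1,"slide":[0,0,0],"spin":0},{"grip":1,"slide":[0,0,0],"spin":0}])

```text
time: 8.62
tool_pos: [0.5066, 0.0568, 0.0856]
ee_rot: [3.141, 0.0, -3.141]
wrist_force: [0.3, -0.1, 0.0]
width: 0.0342
finger_force: 29.4
```

>>> arm_command(plan=[{"grip":1,"slide":[0,0,-0.1],"spin":0},{"grip":1,"slide":[0,0,-0.06],"spin":0},{"grip":1,"slide":[0.032,0.112,0],"spin":0},{"grip":1,"slide":[0.032,0.112,0],"spin":0},{"grip":1,"slide":[0.032,0.112,0],"spin":0},{"grip":1,"slide":[0.032,0.112,0],"spin":0},{"grip":1,"slide":[0.032,0.112,0],"spin":0},{"grip":1,"slide":[0,0,0.1],"spin":0},{"grip":1,"slide":[0,0,0.06],"spin":0},{"grip":1,"slide":[0,0,0],"spin":0}])

```text
time: 9.88
tool_pos: [0.4242, 0.3356, 0.0822]
ee_rot: [-3.138, -0.006, -3.141]
wrist_force: [1.7, -0.3, -0.1]
width: 0.0342
finger_force: 29.4
```

>>> arm_command(plan=[{"grip":1,"slide":[0,0,0.06],"spin":0},{"grip":1,"slide":[0,0,0.027],"spin":0},{"grip":1,"slide":[0,0,0],"spin":0},{"grip":-0.15,"slide":[0,0,0],"spin":0},{"grip":-0.15,"slide":[0,0,0],"spin":0},{"grip":-0.15,"slide":[0,0,0],"spin":0}])

```text
time: 10.62
tool_pos: [0.4269, 0.3371, 0.0429]
ee_rot: [3.141, 0.001, -3.141]
wrist_force: [-0.3, -0.3, 1.1]
width: 0.0537
finger_force: 0.0
```

>>> arm_command(plan=[{"grip":-0.15,"slide":[0,0,-0.1],"spin":0},{"grip":-0.15,"slide":[0,0,-0.08],"spin":0},{"grip":-1,"slide":[-0.0341,-0.1147,0],"spin":0},{"grip":-1,"slide":[-0.0341,-0.1147,0],"spin":0},{"grip":-1,"slide":[-0.0341,-0.1147,0],"spin":0},{"grip":-1,"slide":[-0.0341,-0.1147,0],"spin":0},{"grip":-1,"slide":[-0.0341,-0.1147,0],"spin":0},{"grip":-1,"slide":[-0.0341,-0.1147,0],"spin":0},{"grip":-1,"slide":[-0.0341,-0.1147,0],"spin":0},{"grip":-1,"slide":[0,0,0],"spin":0}])

```text
time: 11.88
tool_pos: [0.5467, -0.0686, 0.1321]
ee_rot: [-3.141, 0.001, 3.136]
wrist_force: [-0.8, -0.2, 0.1]
width: 0.094
finger_force: 0.0
```

```bash
python3 - <<'E'
from h import *
im=snapshot("side")[60:300,170:410,::-1]; im2=snapshot("top")[150:370,110:430,::-1]
a=cv2.resize(im,None,fx=1.6,fy=1.6); b=cv2.resize(im2,None,fx=1.3,fy=1.3)
h=max(a.shape[0],b.shape[0]); pad=lambda i:cv2.copyMakeBorder(i,0,h-i.shape[0],0,0,0)
cv2.imwrite("pics/c1.png",np.hstack([pad(a),pad(b)]))
print(sensors.get_obs()['tool_pos'])
E
```

```text
[ 0.54591521 -0.06491976  0.13198739]
```

View pics/c1.png

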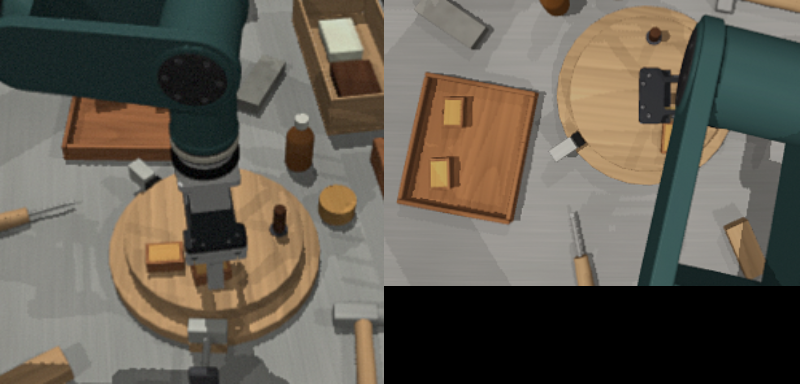

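Two blocks lie well inside the tray, at right panel (454,112) and (440,172). D is on the deck at left panel (165,255), and C is under the gripper.

>>> arm_command(plan=[{"grip":-1,"slide":[0,0.001,0.06],"spin":0},{"grip":-1,"slide":[0,0,0.036],"spin":0},{"grip":1,"slide":[0,0,0],"spin":0},{"grip":1,"slide":[0,0,0],"spin":0},{"grip":1,"slide":[0,0,0],"spin":0},{"grip":1,"slide":[0,0,0],"spin":0},{"grip":1,"slide":[0,0,0],"spin":0},{"grip":1,"slide":[0,0,0],"spin":0},{"grip":1,"slide":[0,0,0],"spin":0},{"grip":1,"slide":[0,0,0],"spin":0}])

```text
time: 13.22
tool_pos: [0.5461, -0.0641, 0.0841]
ee_rot: [3.141, 0.0, -3.141]
wrist_force: [0.4, 1.1, 1.7]
width: 0.0341
finger_force: 29.3
```

>>> arm_command(plan=[{"grip":1,"slide":[0,0,-0.1],"spin":0},{"grip":1,"slide":[0,0,-0.06],"spin":0},{"grip":1,"slide":[0.0115,0.1016,0],"spin":0},{"grip":1,"slide":[0.0115,0.1016,0],"spin":0},{"grip":1,"slide":[0.0115,0.1016,0],"spin":0},{"grip":1,"slide":[0.0115,0.1016,0],"spin":0},{"grip":1,"slide":[0.0115,0.1016,0],"spin":0},{"grip":1,"slide":[0.0115,0.1016,0],"spin":0},{"grip":1,"slide":[0,0,0.1],"spin":0},{"grip":1,"slide":[0,0,0.06],"spin":0}])

```text
time: 14.48
tool_pos: [0.5099, 0.2411, 0.0815]
ee_rot: [-3.14, -0.003, -3.139]
wrist_force: [0.2, -0.0, -0.9]
width: 0.0338
finger_force: 29.3
```

>>> arm_command(plan=[{"grip":1,"slide":[0,0,0.06],"spin":0},{"grip":1,"slide":[0,0,0.028],"spin":0},{"grip":1,"slide":[0,0,0],"spin":0},{"grip":-0.15,"slide":[0,0,0],"spin":0},{"grip":-0.15,"slide":[0,0,0],"spin":0},{"grip":-0.15,"slide":[0,0,0],"spin":0}])

```text
time: 15.22
tool_pos: [0.5123, 0.2417, 0.0415]
ee_rot: [3.139, 0.003, -3.141]
wrist_force: [0.2, 2.9, 1.3]
width: 0.0538
finger_force: 1.4
```

>>> arm_command(plan=[{"grip":-0.15,"slide":[0,0.002,-0.1],"spin":0},{"grip":-0.15,"slide":[0,-0.002,-0.08],"spin":0},{"grip":-1,"slide":[0.0094,-0.1117,0],"spin":0},{"grip":-1,"slide":[0.0094,-0.1117,0],"spin":0},{"grip":-1,"slide":[0.0094,-0.1117,0],"spin":0},{"grip":-1,"slide":[0.0094,-0.1117,0],"spin":0},{"grip":-1,"slide":[0.0094,-0.1117,0],"spin":0},{"grip":-1,"slide":[0,0,0],"spin":0}])

```text
time: 16.23
tool_pos: [0.4877, -0.0421, 0.1305]
ee_rot: [-3.14, 0.001, 3.136]
wrist_force: [-0.0, 1.1, -0.5]
width: 0.0939
finger_force: 0.0
```

```bash
python3 - <<'E'
from h import *
im=snapshot("side")[60:300,170:410,::-1]; im2=snapshot("top")[150:370,110:430,::-1]
a=cv2.resize(im,None,fx=1.6,fy=1.6); b=cv2.resize(im2,None,fx=1.3,fy=1.3)
h=max(a.shape[0],b.shape[0]); pad=lambda i:cv2.copyMakeBorder(i,0,h-i.shape[0],0,0,0)
cv2.imwrite("pics/c2.png",np.hstack([pad(a),pad(b)]))
print(sensors.get_obs()['tool_pos'])
E
```

```text
[ 0.48795429 -0.03883015  0.13025863]
```

View pics/c2.png

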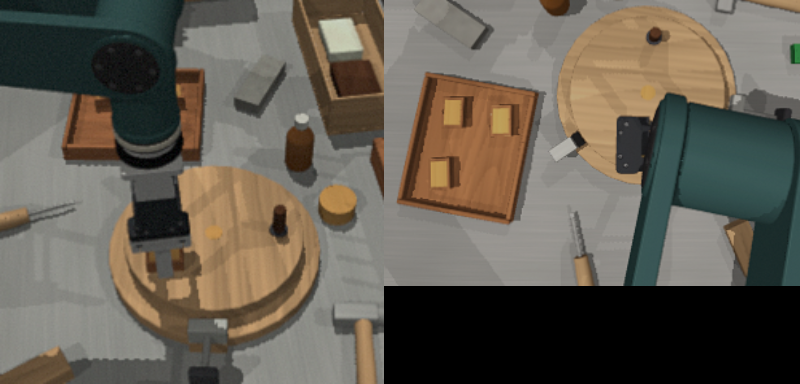

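Three blocks are now in the tray, the third at right panel (501,121). The last block, D, sits under the gripper at left panel (165,260).

>>> arm_command(plan=[{"grip":-1,"slide":[-0.001,0.002,0.06],"spin":0},{"grip":-1,"slide":[0,0,0.033],"spin":0},{"grip":1,"slide":[0,0,0],"spin":0},{"grip":1,"slide":[0,0,0],"spin":0},{"grip":1,"slide":[0,0,0],"spin":0},{"grip":1,"slide":[0,0,0],"spin":0},{"grip":1,"slide":[0,0,0],"spin":0},{"grip":1,"slide":[0,0,0],"spin":0},{"grip":1,"slide":[0,0,0],"spin":0},{"grip":1,"slide":[0,0,0],"spin":0}])

```text
time: 17.58
tool_pos: [0.4885, -0.0375, 0.0836]
ee_rot: [3.141, 0.0, -3.141]
wrist_force: [-0.0, 0.5, 0.7]
width: 0.034
finger_force: 29.6
```

>>> arm_command(plan=[{"grip":1,"slide":[0,0,-0.1],"spin":0},{"grip":1,"slide":[0,0,-0.06],"spin":0},{"grip":1,"slide":[0.0245,0.1002,0],"spin":0},{"grip":1,"slide":[0.0245,0.1002,0],"spin":0},{"grip":1,"slide":[0.0245,0.1002,0],"spin":0},{"grip":1,"slide":[0.0245,0.1002,0],"spin":0},{"grip":1,"slide":[0.0245,0.1002,0],"spin":0},{"grip":1,"slide":[0.0245,0.1002,0],"spin":0},{"grip":1,"slide":[0,0,0.1],"spin":0},{"grip":1,"slide":[0,0,0.06],"spin":0}])

```text
time: 18.82
tool_pos: [0.4135, 0.2632, 0.0812]
ee_rot: [-3.14, -0.002, -3.139]
wrist_force: [-0.4, -0.3, -0.8]
width: 0.0337
finger_force: 29.6
```

>>> arm_command(plan=[{"grip":1,"slide":[0,0,0.06],"spin":0},{"grip":1,"slide":[0,0,0.028],"spin":0},{"grip":1,"slide":[0,0,0],"spin":0},{"grip":-0.15,"slide":[0,0,0],"spin":0},{"grip":-0.15,"slide":[0,0,0],"spin":0},{"grip":-0.15,"slide":[0,0,0],"spin":0},{"grip":-0.15,"slide":[0,0,-0.1],"spin":0},{"grip":-0.15,"slide":[0,0,-0.1],"spin":0},{"grip":-0.15,"slide":[0,0,-0.05],"spin":0},{"grip":-0.15,"slide":[0,0,0],"spin":0}])

```text
time: 20.08
tool_pos: [0.4163, 0.2636, 0.1675]
ee_rot: [3.139, 0.006, -3.141]
wrist_force: [-0.4, -0.2, -0.1]
width: 0.0541
finger_force: 0.0
```

>>> arm_command(plan=[{"grip":-0.15,"slide":[0,0,0],"spin":0.717},{"grip":-0.15,"slide":[0,0,0],"spin":0.717},{"grip":-0.15,"slide":[0,0,0],"spin":0.716},{"grip":-0.15,"slide":[-0.047,-0.1134,0],"spin":0},{"grip":-0.15,"slide":[-0.047,-0.1134,0],"spin":0},{"grip":-0.15,"slide":[-0.047,-0.1134,0],"spin":0},{"grip":-0.15,"slide":[-0.047,-0.1134,0],"spin":0},{"grip":-0.15,"slide":[-0.047,-0.1134,0],"spin":0},{"grip":-0.15,"slide":[-0.047,-0.1134,0],"spin":0},{"grip":-0.15,"slide":[-0.047,-0.1134,0],"spin":0}])

```text
time: 21.32
tool_pos: [0.5018, -0.1593, 0.1623]
ee_rot: [3.14, -0.003, 2.954]
wrist_force: [0.1, -0.9, 0.9]
width: 0.0541
finger_force: 0.0
```

>>> arm_command(plan=[{"grip":-0.15,"slide":[-0.047,-0.1134,0],"spin":0},{"grip":-0.15,"slide":[0,0,0],"spin":0},{"grip":-0.15,"slide":[0,0,0],"spin":0}])

```text
time: 21.7
tool_pos: [0.5143, -0.2171, 0.1625]
ee_rot: [3.14, -0.003, 2.954]
wrist_force: [-0.6, 0.6, 0.2]
width: 0.0541
finger_force: 0.0
```

```bash
python3 - <<'E'
from h import *
im=snapshot("side")[60:360,170:410,::-1]; im2=snapshot("top")[150:370,110:430,::-1]
a=cv2.resize(im,None,fx=1.6,fy=1.6); b=cv2.resize(im2,None,fx=1.3,fy=1.3)
h=max(a.shape[0],b.shape[0]); pad=lambda i:cv2.copyMakeBorder(i,0,h-i.shape[0],0,0,0)
cv2.imwrite("pics/c3.png",np.hstack([pad(a),pad(b)]))
print(sensors.get_obs()['tool_pos'])
E
```

```text
[ 0.51474762 -0.21620464  0.1636154 ]
```

View pics/c3.png

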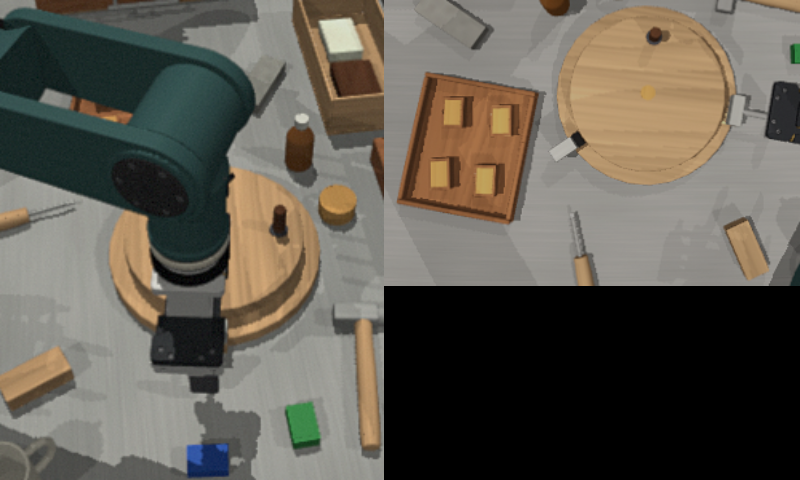

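All four blocks are in the tray: (454,112), (501,121), (440,172) and (486,180) in the right panel. The deck is clear and the gripper is over the knob.

>>> arm_command(plan=[{"grip":-0.15,"slide":[-0.004,-0.001,0.08],"spin":0},{"grip":-0.15,"slide":[0,0,0.05],"spin":0},{"grip":-0.15,"slide":[0,0,0.038],"spin":0},{"grip":-0.15,"slide":[0,0,0],"spin":0},{"grip":1,"slide":[0,0,0],"spin":0},{"grip":1,"slide":[0,0,0],"spin":0},{"grip":1,"slide":[0,0,0],"spin":0},{"grip":1,"slide":[0,0,0],"spin":0},{"grip":1,"slide":[0,0,0],"spin":0},{"grip":1,"slide":[0,0,0],"spin":0}])

```text
time: 23.05
tool_pos: [0.5179, -0.2157, 0.081]
ee_rot: [3.136, 0.001, 2.955]
wrist_force: [1.4, 7.3, 3.0]
width: 0.0137
finger_force: 30.0
```

>>> arm_command(plan=[{"grip":1,"slide":[0,-0.012,0],"spin":0},{"grip":1,"slide":[0,-0.012,0],"spin":0},{"grip":1,"slide":[0,-0.012,0],"spin":0},{"grip":1,"slide":[0,-0.006,0],"spin":0},{"grip":1,"slide":[0,0,0],"spin":0}])

```text
time: 23.68
tool_pos: [0.5143, -0.2352, 0.0809]
ee_rot: [3.133, 0.001, 2.956]
wrist_force: [1.5, 10.4, 3.8]
width: 0.0138
finger_force: 30.0
```

>>> arm_command(plan=[{"grip":1,"slide":[0,-0.005,0],"spin":0},{"grip":1,"slide":[0,0,0],"spin":0},{"grip":1,"slide":[0,0,0],"spin":0}])

```text
time: 24.05
tool_pos: [0.5142, -0.2353, 0.0809]
ee_rot: [3.129, 0.0, 2.957]
wrist_force: [4.0, 16.0, 4.8]
width: 0.0139
finger_force: 30.0
```

>>> arm_command(plan=[{"grip":1,"slide":[0,0.008,0],"spin":0},{"grip":-0.15,"slide":[0,0,0],"spin":0},{"grip":-0.15,"slide":[0,0,0],"spin":0},{"grip":-0.15,"slide":[0,0,0],"spin":0},{"grip":-0.15,"slide":[0,0,0],"spin":0},{"grip":-0.15,"slide":[0,0,-0.09],"spin":0},{"grip":-0.15,"slide":[0,0,-0.09],"spin":0},{"grip":-0.15,"slide":[0,0,0],"spin":-0.717},{"grip":-0.15,"slide":[0,0,0],"spin":-0.717},{"grip":-0.15,"slide":[0,0,0],"spin":-0.716}])

```text
time: 25.3
tool_pos: [0.5133, -0.2381, 0.1706]
ee_rot: [-3.141, 0.0, -3.139]
wrist_force: [-0.1, 1.2, 0.0]
width: 0.0542
finger_force: 0.0
```

>>> arm_command(plan=[{"grip":-0.15,"slide":[-0.0535,0.0914,0],"spin":0},{"grip":-0.15,"slide":[-0.0535,0.0914,0],"spin":0},{"grip":-0.15,"slide":[-0.0535,0.0914,0],"spin":0},{"grip":-0.15,"slide":[-0.0535,0.0914,0],"spin":0},{"grip":-0.15,"slide":[-0.0535,0.0914,0],"spin":0},{"grip":-0.15,"slide":[0,0,0],"spin":0},{"grip":-0.15,"slide":[0,0,0],"spin":0}])

```text
time: 26.18
tool_pos: [0.6468, -0.0097, 0.1701]
ee_rot: [-3.141, -0.001, -3.141]
wrist_force: [-0.4, -1.4, 0.2]
width: 0.054
finger_force: 0.0
```

```bash
python3 - <<'E'
from h import *
im=snapshot("side")[60:360,170:410,::-1]; im2=snapshot("top")[120:340,110:430,::-1]
a=cv2.resize(im,None,fx=1.6,fy=1.6); b=cv2.resize(im2,None,fx=1.3,fy=1.3)
h=max(a.shape[0],b.shape[0]); pad=lambda i:cv2.copyMakeBorder(i,0,h-i.shape[0],0,0,0)
cv2.imwrite("pics/c4.png",np.hstack([pad(a),pad(b)]))
print(sensors.get_obs()['tool_pos'], sensors.get_obs()['ee_rot'])
E
```

```text
[ 0.64656649 -0.01061739  0.17047715] [-3.14113092e+00 -3.15242160e-04  3.14039791e+00]
```

View pics/c4.png

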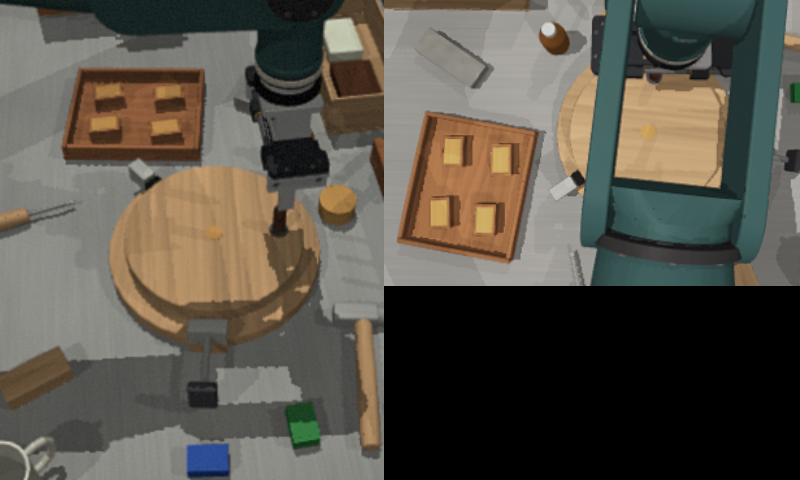

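The lock knob is out, at left panel (202,393), all blocks are in the tray, and the gripper is above the crank peg at (281,222).

>>> arm_command(plan=[{"grip":-0.15,"slide":[-0.002,0.005,0.08],"spin":0},{"grip":-0.15,"slide":[0,0,0.05],"spin":0},{"grip":-0.15,"slide":[0,0,0.03],"spin":0},{"grip":1,"slide":[0,0,0],"spin":0},{"grip":1,"slide":[0,0,0],"spin":0},{"grip":1,"slide":[0,0,0],"spin":0},{"grip":1,"slide":[0,0,0],"spin":0},{"grip":1,"slide":[0,0,0],"spin":0},{"grip":1,"slide":[0,0,0],"spin":0}])

```text
time: 27.4
tool_pos: [0.6486, -0.0065, 0.0917]
ee_rot: [3.141, 0.002, -3.141]
wrist_force: [-0.4, 0.4, 3.2]
width: 0.0173
finger_force: 30.0
```

```bash
cat > arc.py <<'E'
# print rows: world arc from th0 to th1 (deg), n rows, from current commanded approx = measured
import sys; from h import *
ax=np.array([.5585,.0005]); r=.09
o=sensors.get_obs(); p=o['tool_pos'][:2]-ax
print("angle",np.degrees(np.arctan2(p[1],p[0])).round(1),"r",np.hypot(*p).round(4),o['wrist_force'].round(1),o['width'])
if len(sys.argv)>1:
    a0,da,n=map(float,sys.argv[1:]); t=np.radians(a0+da*np.arange(n+1)); q=np.c_[np.cos(t),np.sin(t)]*r
    d=np.diff(q,axis=0)*[-1,1]/.5; print(d.round(4).tolist())
E
python3 arc.py -5 -8 45
```

```text
angle -4.5 r 0.0904 [-0.4  0.4  3.2] 0.017253965649657588
[[0.0039, -0.0248], [0.0073, -0.024], [0.0106, -0.0228], [0.0137, -0.0211], [0.0165, -0.019], [0.019, -0.0165], [0.0211, -0.0137], [0.0228, -0.0106], [0.024, -0.0073], [0.0248, -0.0039], [0.0251, -0.0004], [0.0249, 0.0031], [0.0243, 0.0065], [0.0231, 0.0098], [0.0215, 0.0129], [0.0195, 0.0158], [0.0171, 0.0184], [0.0144, 0.0206], [0.0114, 0.0224], [0.0082, 0.0237], [0.0048, 0.0247], [0.0013, 0.0251], [-0.0022, 0.025], [-0.0056, 0.0245], [-0.009, 0.0234], [-0.0122, 0.022], [-0.0151, 0.0201], [-0.0178, 0.0178], [-0.0201, 0.0151], [-0.022, 0.0122], [-0.0234, 0.009], [-0.0245, 0.0056], [-0.025, 0.0022], [-0.0251, -0.0013], [-0.0247, -0.0048], [-0.0237, -0.0082], [-0.0224, -0.0114], [-0.0206, -0.0144], [-0.0184, -0.0171], [-0.0158, -0.0195], [-0.0129, -0.0215], [-0.0098, -0.0231], [-0.0065, -0.0243], [-0.0031, -0.0249], [0.0004, -0.0251]]
```

>>> arm_command(plan=[{"grip":1,"slide":[0.0039,-0.0248,0],"spin":0},{"grip":1,"slide":[0.0073,-0.024,0],"spin":0},{"grip":1,"slide":[0.0106,-0.0228,0],"spin":0}])

```text
time: 27.78
tool_pos: [0.6368, -0.0428, 0.0916]
ee_rot: [3.14, -0.0, -3.141]
wrist_force: [-2.4, 3.6, 8.1]
width: 0.0175
finger_force: 30.0
```

>>> arm_command(plan=[{"grip":1,"slide":[0.0137,-0.0211,0],"spin":0},{"grip":1,"slide":[0.0165,-0.019,0],"spin":0},{"grip":1,"slide":[0.019,-0.0165,0],"spin":0}])

```text
time: 28.15
tool_pos: [0.612, -0.0702, 0.0916]
ee_rot: [3.139, -0.0, -3.141]
wrist_force: [-3.3, 5.5, 8.2]
width: 0.0175
finger_force: 30.0
```

>>> arm_command(plan=[{"grip":1,"slide":[0.0211,-0.0137,0],"spin":0},{"grip":1,"slide":[0.0228,-0.0106,0],"spin":0},{"grip":1,"slide":[0.024,-0.0073,0],"spin":0}])

```text
time: 28.52
tool_pos: [0.5786, -0.0852, 0.0916]
ee_rot: [3.137, 0.002, -3.141]
wrist_force: [0.1, 8.7, 6.5]
width: 0.0174
finger_force: 30.0
```

>>> arm_command(plan=[{"grip":1,"slide":[0.0248,-0.0039,0],"spin":0},{"grip":1,"slide":[0.0251,-0.0004,0],"spin":0},{"grip":1,"slide":[0.0249,0.0031,0],"spin":0}])

```text
time: 28.9
tool_pos: [0.5421, -0.0857, 0.0916]
ee_rot: [3.137, 0.004, -3.141]
wrist_force: [4.0, 7.5, 5.9]
width: 0.0171
finger_force: 30.0
```

>>> arm_command(plan=[{"grip":1,"slide":[0.0243,0.0085,0],"spin":0},{"grip":1,"slide":[0.0231,0.0118,0],"spin":0},{"grip":1,"slide":[0.0215,0.0129,0],"spin":0}])

```text
time: 29.28
tool_pos: [0.5075, -0.0709, 0.0916]
ee_rot: [-3.141, 0.004, -3.141]
wrist_force: [3.7, 3.3, 5.6]
width: 0.0174
finger_force: 30.0
```

>>> arm_command(plan=[{"grip":1,"slide":[0.0195,0.0158,0],"spin":0},{"grip":1,"slide":[0.0171,0.0184,0],"spin":0},{"grip":1,"slide":[0.0144,0.0206,0],"spin":0}])

```text
time: 29.65
tool_pos: [0.4822, -0.0439, 0.0916]
ee_rot: [-3.14, 0.004, 3.142]
wrist_force: [4.3, 1.2, 4.6]
width: 0.0176
finger_force: 30.0
```

>>> arm_command(plan=[{"grip":1,"slide":[0.0114,0.0224,0],"spin":0},{"grip":1,"slide":[0.0082,0.0237,0],"spin":0},{"grip":1,"slide":[0.0048,0.0247,0],"spin":0}])

```text
time: 30.02
tool_pos: [0.4698, -0.009, 0.0915]
ee_rot: [-3.138, 0.003, 3.142]
wrist_force: [3.9, -0.5, 4.8]
width: 0.0177
finger_force: 30.0
```

>>> arm_command(plan=[{"grip":1,"slide":[0.0013,0.0251,0],"spin":0},{"grip":1,"slide":[-0.0022,0.025,0],"spin":0},{"grip":1,"slide":[-0.0056,0.0245,0],"spin":0}])

```text
time: 30.4
tool_pos: [0.4726, 0.0281, 0.0915]
ee_rot: [-3.138, 0.002, -3.142]
wrist_force: [2.1, -1.2, 7.3]
width: 0.0175
finger_force: 30.0
```

>>> arm_command(plan=[{"grip":1,"slide":[-0.009,0.0234,0],"spin":0},{"grip":1,"slide":[-0.0122,0.022,0],"spin":0},{"grip":1,"slide":[-0.0151,0.0201,0],"spin":0}])

```text
time: 30.78
tool_pos: [0.4903, 0.0611, 0.0915]
ee_rot: [-3.139, 0.0, -3.141]
wrist_force: [-1.1, -1.9, 8.7]
width: 0.0174
finger_force: 30.0
```

>>> arm_command(plan=[{"grip":1,"slide":[-0.0178,0.0178,0],"spin":0},{"grip":1,"slide":[-0.0201,0.0151,0],"spin":0},{"grip":1,"slide":[-0.022,0.0122,0],"spin":0}])

```text
time: 31.15
tool_pos: [0.5179, 0.083, 0.0915]
ee_rot: [-3.137, -0.006, -3.141]
wrist_force: [-9.3, -3.8, 14.2]
width: 0.0172
finger_force: 30.0
```

>>> arm_command(plan=[{"grip":1,"slide":[-0.0234,0.009,0],"spin":0},{"grip":1,"slide":[-0.0245,0.0056,0],"spin":0},{"grip":1,"slide":[-0.025,0.0022,0],"spin":0}])

```text
time: 31.52
tool_pos: [0.5537, 0.0928, 0.0915]
ee_rot: [-3.14, -0.007, -3.141]
wrist_force: [-7.4, 1.2, 13.6]
width: 0.0176
finger_force: 30.0
```

>>> arm_command(plan=[{"grip":1,"slide":[-0.0251,-0.0013,0],"spin":0},{"grip":1,"slide":[-0.0247,-0.0048,0],"spin":0},{"grip":1,"slide":[-0.0237,-0.0082,0],"spin":0}])

```text
time: 31.9
tool_pos: [0.5936, 0.0861, 0.0916]
ee_rot: [3.141, 0.0, -3.141]
wrist_force: [-0.3, 2.5, 7.3]
width: 0.0179
finger_force: 30.0
```

```bash
cat > fit.py <<'E'
from h import *
from scipy.optimize import least_squares
D=np.array([l.split() for l in open("d.txt")],float)
P,F=D[:,:2],D[:,2:]
s=least_squares(lambda v:np.hypot(*(P-v[:2]).T)-v[2],[.5585,.001,.09]); c=s.x; print("fit",c.round(4),(s.fun*1e3).round(1))
th=np.arctan2(*(P-c[:2]).T[::-1]); t=np.c_[np.sin(th),-np.cos(th)]
for a,d,r in zip(np.degrees(th),-(F*t).sum(1),-(F*np.c_[np.cos(th),np.sin(th)]).sum(1)): print(a.round(1),d.round(1),r.round(1))
E
cat > d.txt <<'E'
.6368 -.0428 -2.4 3.6
.612 -.0702 -3.3 5.5
.5786 -.0852 .1 8.7
.5421 -.0857 4 7.5
.5075 -.0709 3.7 3.3
.4822 -.0439 4.3 1.2
.4698 -.009 3.9 -.5
.4726 .0281 2.1 -1.2
.4903 .0611 -1.1 -1.9
.5179 .083 -9.3 -3.8
.5537 .0928 -7.4 1.2
.5936 .0861 -.3 2.5
E
python3 fit.py; python3 arc.py 68.5 -4 2;python3 arc.py 64 4 20;python3 arc.py 144 -4 20
```

```text
fit [0.5592 0.0029 0.0901] [-0.   0.   0.1  0.1 -0.1 -0.1  0.   0.   0.1  0.  -0.  -0. ]
-30.5 1.9 3.9
-54.1 0.5 6.4
-77.5 2.0 8.5
-100.9 2.5 8.1
-125.0 1.1 4.8
-148.7 1.2 4.3
-172.4 1.0 3.8
163.7 0.6 2.4
139.8 2.2 0.4
117.2 10.0 -0.9
93.5 7.3 -1.6
67.5 1.2 -2.2
angle 67.7 r 0.0925 [-0.3  2.5  7.3] 0.01786766059817703
[[-0.0115, -0.005], [-0.0111, -0.0058]]
angle 67.7 r 0.0925 [-0.3  2.5  7.3] 0.01786766059817703
[[0.0115, 0.0051], [0.0118, 0.0043], [0.0121, 0.0035], [0.0123, 0.0026], [0.0124, 0.0017], [0.0125, 0.0009], [0.0126, 0.0], [0.0125, -0.0009], [0.0124, -0.0017], [0.0123, -0.0026], [0.0121, -0.0035], [0.0118, -0.0043], [0.0115, -0.0051], [0.0111, -0.0059], [0.0107, -0.0067], [0.0102, -0.0074], [0.0096, -0.0081], [0.009, -0.0087], [0.0084, -0.0093], [0.0077, -0.0099]]
angle 67.7 r 0.0925 [-0.3  2.5  7.3] 0.01786766059817703
[[-0.0077, 0.0099], [-0.0084, 0.0093], [-0.009, 0.0087], [-0.0096, 0.0081], [-0.0102, 0.0074], [-0.0107, 0.0067], [-0.0111, 0.0059], [-0.0115, 0.0051], [-0.0118, 0.0043], [-0.0121, 0.0035], [-0.0123, 0.0026], [-0.0124, 0.0017], [-0.0125, 0.0009], [-0.0126, 0.0], [-0.0125, -0.0009], [-0.0124, -0.0017], [-0.0123, -0.0026], [-0.0121, -0.0035], [-0.0118, -0.0043], [-0.0115, -0.0051]]
```

>>> arm_command(plan=[{"grip":1,"slide":[0.0115,0.0051,0],"spin":0},{"grip":1,"slide":[0.0118,0.0043,0],"spin":0},{"grip":1,"slide":[0.0121,0.0035,0],"spin":0},{"grip":1,"slide":[0.0123,0.0026,0],"spin":0}])

```text
time: 32.4
tool_pos: [0.57, 0.0924, 0.0916]
ee_rot: [-3.139, 0.002, -3.141]
wrist_force: [1.4, -1.8, 7.0]
width: 0.0175
finger_force: 30.0
```

>>> arm_command(plan=[{"grip":1,"slide":[0.0124,0.0017,0],"spin":0},{"grip":1,"slide":[0.0125,0.0009,0],"spin":0}])

```text
time: 32.65
tool_pos: [0.5594, 0.0931, 0.0916]
ee_rot: [-3.138, 0.007, 3.141]
wrist_force: [7.9, -2.3, 2.3]
width: 0.0173
finger_force: 30.0
```

>>> arm_command(plan=[{"grip":1,"slide":[0.0126,0,0],"spin":0},{"grip":1,"slide":[0.0125,-0.0009,0],"spin":0}])

```text
time: 32.9
tool_pos: [0.5482, 0.0925, 0.0916]
ee_rot: [-3.138, 0.01, 3.141]
wrist_force: [11.0, -3.4, 1.1]
width: 0.0169
finger_force: 30.0
```

>>> arm_command(plan=[{"grip":1,"slide":[0.0124,-0.0017,0],"spin":0},{"grip":1,"slide":[0.0123,-0.0026,0],"spin":0}])

```text
time: 33.15
tool_pos: [0.5365, 0.0903, 0.0917]
ee_rot: [-3.138, 0.011, 3.141]
wrist_force: [12.7, -2.4, 0.0]
width: 0.0176
finger_force: 30.0
```

>>> arm_command(plan=[{"grip":1,"slide":[0.0121,-0.0035,0],"spin":0},{"grip":1,"slide":[0.0118,-0.0043,0],"spin":0}])

```text
time: 33.4
tool_pos: [0.5246, 0.0864, 0.0916]
ee_rot: [-3.138, 0.011, 3.141]
wrist_force: [12.1, -2.7, 0.6]
width: 0.0175
finger_force: 30.0
```

>>> arm_command(plan=[{"grip":1,"slide":[0.0115,-0.0051,0],"spin":0},{"grip":1,"slide":[0.0111,-0.0059,0],"spin":0}])

```text
time: 33.65
tool_pos: [0.5128, 0.0806, 0.0916]
ee_rot: [-3.137, 0.01, 3.141]
wrist_force: [9.7, -3.8, 0.4]
width: 0.0173
finger_force: 30.0
```

>>> arm_command(plan=[{"grip":1,"slide":[0.0107,-0.0067,0],"spin":0},{"grip":1,"slide":[0.0102,-0.0074,0],"spin":0}])

```text
time: 33.9
tool_pos: [0.5014, 0.0726, 0.0916]
ee_rot: [-3.135, 0.008, 3.141]
wrist_force: [7.1, -7.6, 3.6]
width: 0.0172
finger_force: 30.0
```

>>> arm_command(plan=[{"grip":1,"slide":[0.0096,-0.0081,0],"spin":0},{"grip":1,"slide":[0.009,-0.0087,0],"spin":0}])

```text
time: 34.15
tool_pos: [0.4924, 0.064, 0.0916]
ee_rot: [-3.135, 0.009, 3.141]
wrist_force: [9.6, -7.1, 1.4]
width: 0.0177
finger_force: 30.0
```

>>> arm_command(plan=[{"grip":1,"slide":[0.0084,-0.0093,0],"spin":0},{"grip":1,"slide":[0.0077,-0.0099,0],"spin":0}])

```text
time: 34.4
tool_pos: [0.4849, 0.0546, 0.0916]
ee_rot: [-3.135, 0.01, 3.141]
wrist_force: [11.0, -5.2, 0.9]
width: 0.0171
finger_force: 30.0
```

```bash
cp d.txt d0.txt; cat >> d.txt <<'E'
.57 .0924 1.4 -1.8
.5594 .0931 7.9 -2.3
.5482 .0925 11 -3.4
.5365 .0903 12.7 -2.4
.5246 .0864 12.1 -2.7
.5128 .0806 9.7 -3.8
.5014 .0726 7.1 -7.6
.4924 .064 9.6 -7.1
.4849 .0546 11 -5.2
E
python3 fit.py
```

```text
fit [0.5591 0.003  0.0902] [-0.   0.1  0.1  0.1 -0.1 -0.2 -0.1 -0.1 -0.1 -0.2 -0.2 -0.2 -0.1 -0.
  0.   0.   0.1  0.2  0.2  0.2  0.2]
-30.5 1.9 3.9
-54.1 0.6 6.4
-77.5 2.0 8.5
-100.8 2.5 8.1
-124.9 1.1 4.8
-148.6 1.2 4.3
-172.4 1.0 3.8
163.8 0.6 2.4
139.8 2.2 0.4
117.2 10.0 -0.9
93.4 7.3 -1.6
67.5 1.2 -2.2
83.0 -1.6 1.6
89.8 -7.9 2.3
96.9 -10.5 4.7
104.5 -11.7 5.5
112.4 -10.2 7.1
120.8 -6.4 8.2
129.6 -0.6 10.4
137.5 -1.2 11.9
145.1 -2.0 12.0
```

>>> arm_command(plan=[{"grip":1,"slide":[-0.0066,-0.0046,0],"spin":0},{"grip":1,"slide":[-0.0077,0.0099,0],"spin":0},{"grip":1,"slide":[-0.0084,0.0093,0],"spin":0}])

```text
time: 34.78
tool_pos: [0.4927, 0.0638, 0.0915]
ee_rot: [-3.139, 0.001, 3.141]
wrist_force: [0.4, -2.4, 8.0]
width: 0.0172
finger_force: 30.0
```

>>> arm_command(plan=[{"grip":1,"slide":[-0.009,0.0087,0],"spin":0},{"grip":1,"slide":[-0.0096,0.0081,0],"spin":0}])

```text
time: 35.02
tool_pos: [0.5018, 0.0724, 0.0915]
ee_rot: [-3.139, 0.0, -3.141]
wrist_force: [-0.7, -1.1, 8.7]
width: 0.0173
finger_force: 30.0
```

>>> arm_command(plan=[{"grip":1,"slide":[-0.0102,0.0074,0],"spin":0},{"grip":1,"slide":[-0.0107,0.0067,0],"spin":0}])

```text
time: 35.28
tool_pos: [0.5106, 0.0788, 0.0915]
ee_rot: [-3.137, -0.004, -3.141]
wrist_force: [-6.6, -3.3, 11.7]
width: 0.0178
finger_force: 30.0
```

>>> arm_command(plan=[{"grip":1,"slide":[-0.0111,0.0059,0],"spin":0},{"grip":1,"slide":[-0.0115,0.0051,0],"spin":0}])

```text
time: 35.52
tool_pos: [0.5206, 0.0843, 0.0915]
ee_rot: [-3.137, -0.007, -3.141]
wrist_force: [-8.8, -3.4, 14.1]
width: 0.0171
finger_force: 30.0
```

>>> arm_command(plan=[{"grip":1,"slide":[-0.0118,0.0043,0],"spin":0},{"grip":1,"slide":[-0.0121,0.0035,0],"spin":0}])

```text
time: 35.78
tool_pos: [0.5317, 0.0887, 0.0915]
ee_rot: [-3.138, -0.009, -3.141]
wrist_force: [-10.1, -2.2, 14.9]
width: 0.0177
finger_force: 30.0
```

>>> arm_command(plan=[{"grip":1,"slide":[-0.0123,0.0026,0],"spin":0},{"grip":1,"slide":[-0.0124,0.0017,0],"spin":0}])

```text
time: 36.02
tool_pos: [0.5441, 0.0917, 0.0915]
ee_rot: [-3.14, -0.009, -3.141]
wrist_force: [-10.8, 1.0, 15.1]
width: 0.0175
finger_force: 30.0
```

>>> arm_command(plan=[{"grip":1,"slide":[-0.0125,0.0009,0],"spin":0},{"grip":1,"slide":[-0.0126,0,0],"spin":0}])

```text
time: 36.28
tool_pos: [0.5576, 0.0929, 0.0915]
ee_rot: [3.142, -0.006, -3.141]
wrist_force: [-7.0, 1.6, 12.9]
width: 0.0171
finger_force: 30.0
```

>>> arm_command(plan=[{"grip":1,"slide":[-0.0125,-0.0009,0],"spin":0},{"grip":1,"slide":[-0.0124,-0.0017,0],"spin":0}])

```text
time: 36.52
tool_pos: [0.572, 0.092, 0.0916]
ee_rot: [3.141, -0.001, -3.141]
wrist_force: [-0.8, 2.0, 7.9]
width: 0.0177
finger_force: 30.0
```

>>> arm_command(plan=[{"grip":1,"slide":[-0.0123,-0.0026,0],"spin":0},{"grip":1,"slide":[-0.0121,-0.0035,0],"spin":0}])

```text
time: 36.78
tool_pos: [0.5849, 0.0891, 0.0916]
ee_rot: [3.14, 0.0, -3.141]
wrist_force: [-0.4, 2.5, 7.3]
width: 0.0173
finger_force: 30.0
```

```bash
sed -n 13,21p d.txt > up.txt; cat > dn.txt <<'E'
.4927 .0638 .4 -2.4
.5018 .0724 -.7 -1.1
.5106 .0788 -6.6 -3.3
.5206 .0843 -8.8 -3.4
.5317 .0887 -10.1 -2.2
.5441 .0917 -10.8 1
.5576 .0929 -7 1.6
.572 .092 -.8 2
.5849 .0891 -.4 2.5
E
cat > mid.py <<'E'
from h import *
from scipy.optimize import least_squares
c=np.array([.5592,.0029])
for f,s in(("up.txt",-1),("dn.txt",1)):
    D=np.loadtxt(f); th=np.arctan2(*(D[:,:2]-c).T[::-1]); t=np.c_[np.sin(th),-np.cos(th)]; y=-s*(D[:,2:]*t).sum(1)
    print(f,np.c_[np.degrees(th),y].round(1).tolist())
    for nm,g in dict(cos=lambda u:np.where(abs(u)<1,.5+.5*np.cos(np.pi*u),0),par=lambda u:np.clip(1-u*u,0,None),lin=lambda u:np.clip(1-abs(u),0,None)).items():
        r=least_squares(lambda v:v[0]+v[1]*g((th-v[2])/v[3])-y,[1.3,8,1.83,.4]); print(nm,r.x[:2].round(1),np.degrees(r.x[2]).round(1),r.x[3].round(2),r.cost.round(2))
E
python3 mid.py
```

```text
up.txt [[83.1, 1.6], [89.9, 7.9], [97.0, 10.5], [104.6, 11.7], [112.5, 10.1], [120.8, 6.4], [129.7, 0.6], [137.6, 1.2], [145.2, 2.0]]
cos [ 1.1 11.1] 104.5 0.51 3.06
par [ 1.3 10.5] 104.6 0.39 0.9
lin [ 1.6 11.9] 105.1 0.43 4.8
dn.txt [[137.5, 1.5], [129.6, 1.2], [122.6, 7.3], [115.4, 9.4], [107.8, 10.3], [99.7, 10.5], [91.0, 7.0], [81.8, 1.1], [73.4, 1.1]]
cos [ 0.9 10.5] 106.5 0.55 3.48
par [1.2 9.7] 106.3 0.42 0.86
lin [-11.7  23.7] 106.0 1.13 7.86
```

```bash
sed -i 's/ax=.*; r=.09/ax=np.array([.5592,.0029]); r=.0901/' arc.py; python3 arc.py 73 4 8
```

```text
angle 73.4 r 0.09 [-0.4  2.5  7.3] 0.017257913873616033
[[0.0121, 0.0033], [0.0123, 0.0024], [0.0125, 0.0015], [0.0126, 0.0007], [0.0126, -0.0002], [0.0125, -0.0011], [0.0124, -0.002], [0.0123, -0.0028]]
```

>>> arm_command(plan=[{"grip":1,"slide":[0.0121,0.0043,0],"spin":0},{"grip":1,"slide":[0.0123,0.0034,0],"spin":0},{"grip":1,"slide":[0.0125,0.0015,0],"spin":0},{"grip":1,"slide":[0.0126,0.0007,0],"spin":0},{"grip":1,"slide":[0.0126,-0.0002,0],"spin":0},{"grip":1,"slide":[0.0125,-0.0011,0],"spin":0},{"grip":1,"slide":[0.0124,-0.002,0],"spin":0},{"grip":1,"slide":[0.0123,-0.0028,0],"spin":0},{"grip":1,"slide":[0,0,0],"spin":0},{"grip":1,"slide":[0,0,0],"spin":0}])

```text
time: 38.02
tool_pos: [0.5363, 0.09, 0.0916]
ee_rot: [-3.141, 0.003, -3.141]
wrist_force: [3.5, 1.1, 6.9]
width: 0.0171
finger_force: 30.0
```

```bash
python3 arc.py
```

```text
angle 104.7 r 0.0901 [3.5 1.1 6.9] 0.017082598426590975
```

>>> arm_command(plan=[{"grip":1,"slide":[0.0055,-0.0015,0],"spin":0},{"grip":1,"slide":[0,0,0],"spin":0},{"grip":1,"slide":[-0.0045,0.001,0],"spin":0},{"grip":1,"slide":[0,0,0],"spin":0},{"grip":1,"slide":[0,0,0],"spin":0}])

```text
time: 38.65
tool_pos: [0.5355, 0.0898, 0.0916]
ee_rot: [-3.141, 0.002, -3.141]
wrist_force: [2.1, 1.3, 7.5]
width: 0.0173
finger_force: 30.0
```

```bash
python3 arc.py
```

```text
angle 105.3 r 0.0901 [2.1 1.3 7.5] 0.01726153833109214
```

>>> arm_command(plan=[{"grip":-0.15,"slide":[0,0,0],"spin":0},{"grip":-0.15,"slide":[0,0,0],"spin":0},{"grip":-0.15,"slide":[0,0,0],"spin":0},{"grip":-0.15,"slide":[0,0,0],"spin":0},{"grip":-0.15,"slide":[0,0,-0.085],"spin":0},{"grip":-0.15,"slide":[0,0,-0.085],"spin":0},{"grip":-0.15,"slide":[0,0,0],"spin":0},{"grip":-0.15,"slide":[0,0,0],"spin":0.717},{"grip":-0.15,"slide":[0,0,0],"spin":0.717},{"grip":-0.15,"slide":[0,0,0],"spin":0.716}])

```text
time: 39.9
tool_pos: [0.5342, 0.09, 0.1736]
ee_rot: [-3.141, -0.003, 2.952]
wrist_force: [-0.1, -1.0, 0.2]
width: 0.0541
finger_force: 0.0
```

>>> arm_command(plan=[{"grip":-0.15,"slide":[-0.0132,-0.1079,0],"spin":0},{"grip":-0.15,"slide":[-0.0132,-0.1079,0],"spin":0},{"grip":-0.15,"slide":[-0.0132,-0.1079,0],"spin":0},{"grip":-0.15,"slide":[-0.0132,-0.1079,0],"spin":0},{"grip":-0.15,"slide":[-0.0132,-0.1079,0],"spin":0},{"grip":-0.15,"slide":[-0.0132,-0.1079,0],"spin":0},{"grip":-0.15,"slide":[0,0,0],"spin":0},{"grip":-0.15,"slide":[0,0,0],"spin":0}])

```text
time: 40.9
tool_pos: [0.5132, -0.2346, 0.174]
ee_rot: [3.14, -0.002, 2.954]
wrist_force: [1.0, -0.0, 0.4]
width: 0.0542
finger_force: 0.0
```

```bash
python3 - <<'E'
from h import *
im=snapshot("side")[60:360,170:410,::-1]; im2=snapshot("top")[120:340,110:430,::-1]
a=cv2.resize(im,None,fx=1.6,fy=1.6); b=cv2.resize(im2,None,fx=1.3,fy=1.3)
h=max(a.shape[0],b.shape[0]); pad=lambda i:cv2.copyMakeBorder(i,0,h-i.shape[0],0,0,0)
cv2.imwrite("pics/c5.png",np.hstack([pad(a),pad(b)]))
o=sensors.get_obs();print(o['tool_pos'],o['ee_rot'],o['wrist_force'])
d=np.radians(105.3);print(w2p("top",[[.5592+.09*np.cos(d),.0029+.09*np.sin(d),.102]]))
E
```

```text
[ 0.51369488 -0.23389155  0.1747543 ] [ 3.14064203e+00 -1.15203241e-03  2.95619946e+00] [ 0.21251424  0.10548872 -0.1985743 ]
[[267.94798105 231.17353361]]
```

View pics/c5.png

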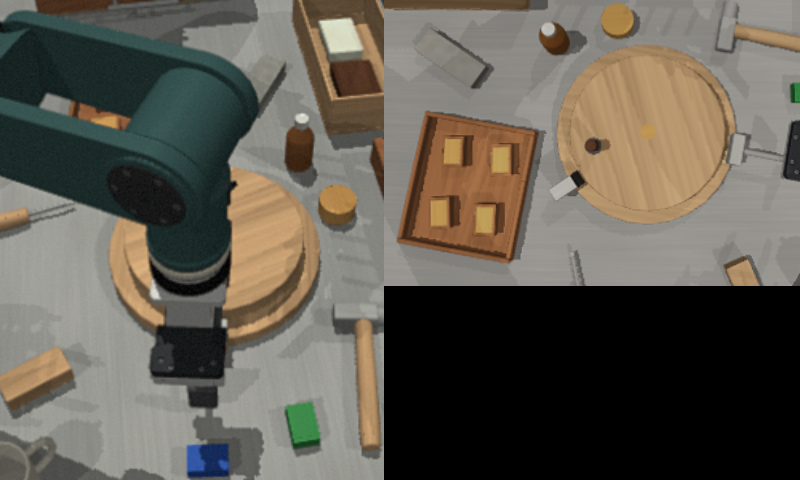

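```bash
python3 - <<'E'
from h import *
crop("top",(245,205,60,50),10,"pics/p1.png")
for d in(100,105.3,110):
    d=np.radians(d);print(((w2p("top",[[.5592+.0901*np.cos(d),.0029+.0901*np.sin(d),z] for z in(.102,.055)])-[245,205]+.5)*10).round(0).tolist())
E
```

```text
[[225.0, 225.0], [243.0, 232.0]]
[[234.0, 267.0], [251.0, 271.0]]
[[245.0, 304.0], [261.0, 306.0]]
```

View pics/p1.png

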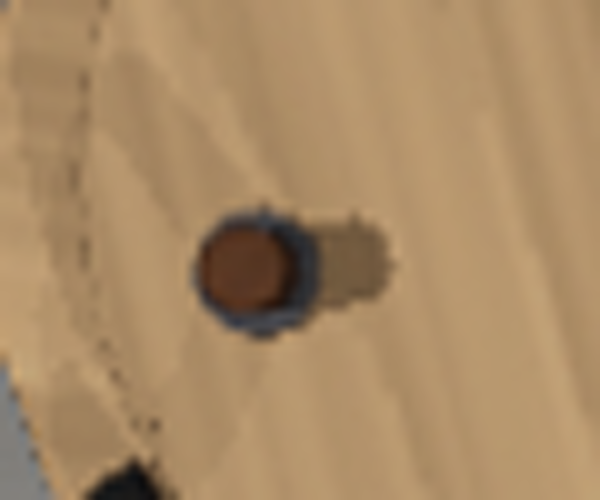

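The peg top is at crop (243,268), which matches the 105.3° prediction of (234,267) closely in the turning direction. Next I grip the knob and push it home.

>>> arm_command(plan=[{"grip":-0.15,"slide":[-0.001,-0.003,0.08],"spin":0},{"grip":-0.15,"slide":[0,0,0.06],"spin":0},{"grip":-0.15,"slide":[0,0,0.047],"spin":0},{"grip":1,"slide":[0,0,0],"spin":0},{"grip":1,"slide":[0,0,0],"spin":0},{"grip":1,"slide":[0,0,0],"spin":0},{"grip":1,"slide":[0,0,0],"spin":0},{"grip":1,"slide":[0,0,0],"spin":0},{"grip":1,"slide":[0,0,0],"spin":0}])

```text
time: 42.18
tool_pos: [0.515, -0.2352, 0.0832]
ee_rot: [3.138, 0.002, 2.955]
wrist_force: [1.2, 4.6, 2.9]
width: 0.0136
finger_force: 30.0
```

>>> arm_command(plan=[{"grip":1,"slide":[0,0.012,0],"spin":0},{"grip":1,"slide":[0,0.012,0],"spin":0},{"grip":1,"slide":[0,0.012,0],"spin":0},{"grip":1,"slide":[0,0.008,0],"spin":0},{"grip":1,"slide":[0,0,0],"spin":0},{"grip":1,"slide":[0,0,0],"spin":0}])

```text
time: 42.92
tool_pos: [0.5187, -0.2157, 0.0829]
ee_rot: [-3.141, 0.002, 2.954]
wrist_force: [0.2, 0.2, 3.7]
width: 0.0139
finger_force: 30.0
```

>>> arm_command(plan=[{"grip":1,"slide":[0,0.008,0],"spin":0},{"grip":1,"slide":[0,0,0],"spin":0},{"grip":1,"slide":[0,0,0],"spin":0}])

```text
time: 43.3
tool_pos: [0.5188, -0.215, 0.0831]
ee_rot: [-3.133, 0.002, 2.954]
wrist_force: [-1.6, -10.1, 2.1]
width: 0.0137
finger_force: 30.0
```

>>> arm_command(plan=[{"grip":1,"slide":[0,-0.006,0],"spin":0},{"grip":-0.15,"slide":[0,0,0],"spin":0},{"grip":-0.15,"slide":[0,0,0],"spin":0},{"grip":-0.15,"slide":[0,0,0],"spin":0},{"grip":-0.15,"slide":[0,0,0],"spin":0},{"grip":-0.15,"slide":[0,0,-0.09],"spin":0},{"grip":-0.15,"slide":[0,0,-0.09],"spin":0},{"grip":-0.15,"slide":[0,-0.1,0],"spin":0},{"grip":-0.15,"slide":[0,-0.1,0],"spin":0},{"grip":-0.15,"slide":[0,0,0],"spin":0}])

```text
time: 44.55
tool_pos: [0.4987, -0.3152, 0.1716]
ee_rot: [-3.141, -0.001, 2.95]
wrist_force: [0.5, 0.4, -1.0]
width: 0.0539
finger_force: 0.0
```

```bash
python3 - <<'E'
from h import *
crop("top",(110,120,330,210),2.4,"pics/f.png")
o=sensors.get_obs();print(o['tool_pos'],o['wrist_force'])
E
```

```text
[ 0.49913708 -0.31348936  0.1715202 ] [-0.15276724  0.50442035 -0.47054638]
```

View pics/f.png

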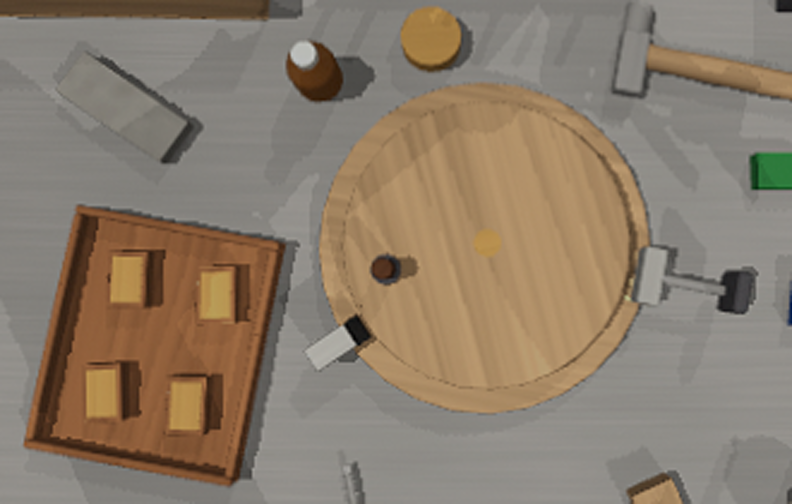

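The picture shows all four blocks in the tray, the knob home at (738,291), the peg still at (384,268), and the bystanders undisturbed.

```bash
python3 -c "from bench import ticket;print(ticket.close_job())"
```

```text
the job is handed in; nothing more can be done
None
```

The job is handed in, verdict not shown: all four blocks are in the tray, the deck is stopped at about 105.3° against a tight-place middle I measured at about 105.4° (the two turning directions differed by about 2°), and the lock knob is pushed home and released.

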